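# Clear the spice jar and crank the grill grate up

## Task

The tall spice jar is standing in the way of the grill's crank: first pick it up and stand it upright, wholly on the round stone coaster, without the crank touching it. Then turn the crank clockwise, letting go of the wooden grip and taking it again as needed, until the grate is fully up at its stop, and let go. Do not knock over the jar, and leave the low steel cup, the bottle, the tongs and the aluminium grill topper where they are.

Things in the scene. Friction and masses are not known exactly. Their poses are not given: they have to be found in the camera images.
- lift: Dark steel tabletop charcoal grill, fixed; place and yaw vary. Origin on the table under the vertical crank axis, where a round gear post stands (diameter 52, top z 78 mm). Its open fire box, 220 (x) x 260 (y) x 100 high, is centred 245 mm along this frame's +y (starts 115 mm from the crank axis); a low bridge (50 wide, 30 high) joins them. Rack guides in the box reach z 135.
- crank_axis (a point): Point on the vertical crank axis at grip height, 131 mm above the table; axes as lift.
- crank_grip (a point): Hold point on the crank's wooden grip, 70 mm from the axis, z 131 mm. Grip: upright paddle rigid on the arm (no spin), 36 mm long radially, 12 thick along its travel, z 98 to 156. Under it the arm (18 wide, z 88-98, to 88 mm from the axis) and hub (diameter 32, z 80-102). Pinch from above across the 12 mm; the gripper must turn with it, so let go and retake it to make full turns.
- crank (a joint): Crank angle, rad, 0 to 9.42 (hard stop, grate fully up: one and a half turns); starts at 0 to 0.8. Grows clockwise seen from above: the arm points at 60 degrees minus this angle, counted anticlockwise from the lift's +x. Friction holds it where it is left (0.25 N m, about 4 N at the grip).
- grate (a joint): Height in m that the steel bar grate in the fire box has been raised; driven only by the crank, 60 mm per turn, 0.09 when fully up (grate then 139 mm above the table).
- jar: Tall amber glass spice jar with a steel lid, a cylinder 56 in diameter and 120 high (lid from z 100 up, same diameter), 280 g. Origin at the centre of its underside, z up. It stands about 72 mm from the crank axis, in the sweep of the crank: either on the lift's -y side or on its -x side.
- cup: Low stainless steel cup, 62 in diameter at the rim, 50 high; stands at the other of the two places by the crank. The crank passes over it. Leave it alone. Origin at the centre of its underside.
- coaster: Grey stone coaster, a round slab 110 in diameter and 12 thick, loose on the table. Origin at the centre of its underside. The jar goes on top of it.
- bottle: Green glass bottle, 66 in diameter, 190 high, standing 120 to 140 mm from the coaster's centre, taller than the jar. Leave it alone. Origin at the centre of its underside.
- tongs: Stainless tongs lying on the table beyond the fire box, 200 long, 70 wide, 18 high; origin at the middle of the underside. Leave alone.
- topper: Aluminium grill topper, a shallow perforated tray 160 x 180 x 22 high, lying beyond the crank; origin at the centre of its underside. Leave alone.
Not all that is in view belongs to the job. Several things have the shape of the jar; the one meant has the colours described above. What is shaped like the coaster but green is not meant.

How it is judged:
On the way, in this order (a step that is already met when the one before it is completed fails the run):
1. the jar stands upright and let go, wholly on the coaster (horizontal distance between jar and coaster below 0.028 m and z of jar in the frame of coaster between 0.009 and 0.016 m and angle between jar's own z axis and vertical below 0.1 rad and contact force between the fingers and jar below 0.3 N), for 0.2 s.
2. the crank has raised the grate fully up (within 4 mm of its stop) (value of joint grate above 0.086 m), for 0.1 s.
At the end, for the whole second after the job is handed in: The grate is within 4 mm of fully up (raised more than 86 of 90 mm) and stays there; the jar stands upright (within 0.1 rad) and still, wholly on the coaster (centres within 28 mm) (value of joint grate above 0.086 m and horizontal distance between jar and coaster below 0.028 m and z of jar in the frame of coaster between 0.009 and 0.016 m and angle between jar's own z axis and vertical below 0.1 rad and linear speed of jar below 0.02 m/s); the robot touches nothing.
It fails at once if the crank touches the jar (contact force between crank and jar above 0.5 N).
It fails at once if the jar is tipped over (more than 0.5 rad) (angle between jar's own z axis and vertical above 0.5 rad).
It fails at once if the cup is moved more than 15 mm (distance of cup from where it was at the start of the episode above 0.015 m).
It fails at once if the bottle is moved more than 15 mm or tipped (distance of bottle from where it was at the start of the episode above 0.015 m or angle between bottle's own z axis and vertical above 0.2 rad).
It fails at once if the tongs or the grill topper are moved more than 15 mm (distance of any of tongs, topper from where it was at the start of the episode above 0.015 m).
It also fails if it takes over 72 s, if anything falls off the work surface, if the arm or the gripper's body presses on something with over 40 N, if the wrist force passes 120 N, or if a joint passes its speed limit or range.

## Robot

A 7-joint arm with a two-finger parallel gripper is mounted at the origin on the work surface. World frame = base frame: x ahead of the robot, y to its left, z up, the work surface at z = 0. Lengths are in m, angles in rad, forces in N, time in s.
With the tool pointing down it reaches from about 0.4 to 0.85 m from the base axis. Payload 10.4 kg.
Tool frame: the origin (TCP) lies between the finger pads; the fingertips stand manip.tip_extent ahead of it and the grasp point (between the pads) lies 6 mm ahead of it (manip.tip_extent is the distance from the TCP to the fingertips, in m); z points along the fingers, y is the line along which they close (so a half turn about z gives the same grasp; the last joint's range is limited). The gripper opens to 85 mm and grips with 20 to 120 N. Pads are 22 mm wide; open, the fingers measure 114 mm over their backs; the gripper's body (76 mm by 85 mm) begins 54 mm behind the grasp point. The pads swing forward as they close: fully open they stand 13 mm farther back than shut.
Start: joints at [1.15, 0.332, -0.065, 1.46, 0.022, 1.35, -0.088], TCP at [0.242, -0.576, 0.256] pointing down, gripper open.
Joint ranges: [-2.6, 2.6], [-0.5, 2.12], [-1.47, 1.34], [0.16, 2.42], [-1.27, 4.41], [0.06, 2.06], [-2.6, 2.6]. Speed limits (rad/s): [2.22, 2.22, 2.79, 2.79, 3.14, 3.14, 3.14].

## Interface

Orientations are given as a unit quaternion [x, y, z, w].
In Python, from workcell import get_obs, optics, workorder, manip gives the robot as it stands.
- The arm moves only by the tool jog_arm, never from a script. Its argument "increments" is a list of rows, each a list of 7 numbers: the shift along the tool's x, y, z in m, then the turn, a rotation vector about the tool's x, y, z in rad, then the opening, from -1 (shut) to 1 (fully open). A call has 1 to 5 rows; each row is the pose to reach, as a shift and turn from the pose commanded when the call began, along the tool's axes at that moment; what a row does not reach only later rows make up. A row lasts 1/12 s, in which the tool goes at most 41.7 mm and 7.16 degrees, less where a joint would pass 70% of its speed; a pose out of reach is approached as far as the arm can. A call with a gripper value outside its range is refused whole. The fingers move at their own pace and stop on an object; "grip_force" is the grip in N (left out, the last holds). Time passes only in rows, so rows that repeat a pose let the fingers close. It gives the time, the measured TCP pose, the force, the opening and the grip force at its end, in the units of the state.
- get_obs(): the state, without advancing time (a new reading comes with each control period).
- optics.camera(name): name is "scene" or "top"; returns a dict with "color" (420x560x3 uint8, red, green, blue), "depth" (420x560 float32, m along the optical axis (not along the pixel's ray), 0 where there is no reading), "K" (3x3 intrinsics, pixels), "R" (3x3) and "t" (3): a world point X has camera coordinates R X + t. Camera axes: x right, y down, z forward; pixel columns grow to the right and rows downward; lengths in m; the calibration is good to about 2 mm. A picture is of the moment at which its call begins.
- workorder.hand_in(): hands the job in; it is judged then, once.
The state is a dict: "clock": time; "joint_pos": joint angles; "joint_velocities": joint speeds; "tau": joint torques, N m; "position": TCP position; "ee_rot": TCP orientation; "ft_force": force on the tool from outside, world axes, zero at the start; "torque": the same for the moment, N m; "grip_width": opening from 0.0 (shut) to 1.0 (fully open); "grasp_force": force on a finger pad.
Only numpy, scipy, OpenCV 4.12 (cv2) and the standard library are available. Lean on these libraries where they do the work, as an engineer would, in place of code of your own. Each camera call takes 0.05 s, during which the arm holds its last target. There are 200 camera calls.

## Working session

There is one attempt and no reset: what is moved stays moved. The work goes in short steps, Python scripts to look and compute and a tool call to move; the robot and the scene stay as the last step left them, time stands still between calls to the robot, and variables do not carry over. Pictures are saved under pics/ and viewed, at most 10 in all, crops included, and the job is handed in when it is done.

Besides the shell and the picture viewer there is one more tool, called after "Emit:" as a command line: name --pt "numbers of a row" for each row, then --argument value for the rest. jog_arm: Moves the arm, as the interface text tells. Its arguments: {"type":"object","properties":{"increments":{"type":"array"},"grip_force":{"type":"number"}},"required":["increments"]}

```bash
mkdir -p pics; ls
cat > h.py <<'E'
import numpy as np,cv2
from workcell import get_obs, optics, workorder, manip
def cloud(c):
    d=c['depth'];v,u=np.indices(d.shape);K=c['K']
    P=np.stack([(u-K[0,2])*d/K[0,0],(v-K[1,2])*d/K[1,1],d],-1)
    W=(P-c['t'])@c['R']; W[d==0]=np.nan
    return W
E
python3 - <<'E'
from h import *
o=get_obs();print(o,manip.tip_extent)
for n in('top','scene'):
    c=optics.camera(n);np.savez('c_%s.npz'%n,**c)
    cv2.imwrite('pics/%s0.png'%n,c['color'][:,:,::-1]);print(n,c['K'].tolist(),c['R'].round(3).tolist(),c['t'])
E
```

```text
pics
{'clock': 0.0, 'joint_pos': array([ 1.15041067,  0.33288094, -0.06467387,  1.46096029,  0.02158765,
        1.34990861, -0.08847239]), 'joint_velocities': array([ 0.00028696,  0.00180629,  0.00022075, -0.00081617, -0.0002781 ,
        0.0007636 , -0.00030438]), 'tau': array([-1.86951011e-04, -6.25452375e+01,  4.90501116e-02, -3.91601264e+01,
        1.61408808e-02,  9.87851643e-03,  2.02619566e-05]), 'position': array([ 0.24196026, -0.5758833 ,  0.25550112]), 'ee_rot': array([ 9.80283543e-01,  1.97594636e-01, -1.76354088e-04, -7.09593726e-04]), 'ft_force': array([ 0.2431164,  0.040455 , -0.6290792]), 'torque': array([-3.43436897e-02,  4.26588904e-03, -8.35331308e-05]), 'grasp_force': 0.0, 'grip_width': 1.0020429789220449} 0.025
top [[460.09584886597304, 0.0, 273.97512586227174], [0.0, 460.09584886597304, 212.5804620477595], [0.0, 0.0, 1.0]] [[0.016, -1.0, 0.012], [-0.981, -0.019, -0.194], [0.194, -0.009, -0.981]] [-0.04683384  0.61299383  0.92649068]
scene [[416.86507899467125, 0.0, 282.5972442844879], [0.0, 416.86507899467125, 214.0431670185582], [0.0, 0.0, 1.0]] [[-0.814, 0.58, -0.015], [0.466, 0.638, -0.612], [-0.346, -0.506, -0.79]] [ 0.53040225 -0.2017347   1.3549451 ]
```

View pics/top0.png

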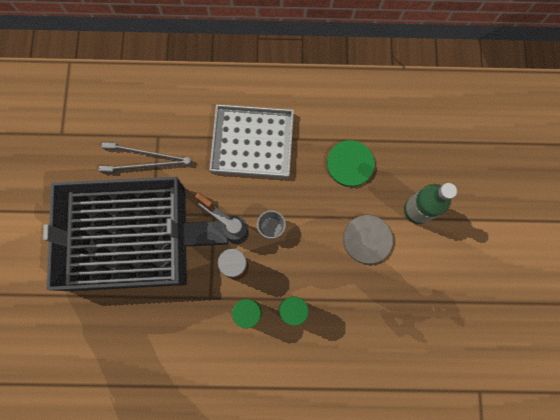

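View pics/scene0.png

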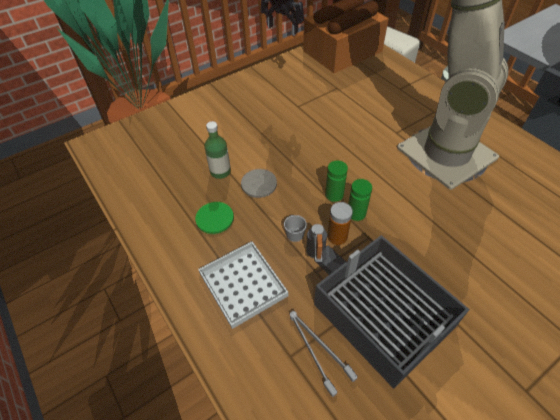

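The top view shows the amber jar's steel lid at about (232,262), on the lift's -x side. The cup is at (271,224), the hub at (234,229) and the grip at (204,200). The grey coaster is at (368,240), the bottle at (430,200), and the green decoy jars at (246,314) and (293,311). The scene view agrees: the amber jar is at (341,225) with the green jars close behind it.

Run:
```python
from h import *
c=dict(np.load('c_top.npz'));W=cloud(c);hsv=cv2.cvtColor(c['color'],cv2.COLOR_RGB2HSV)
def rep(n,u,v,r,z0,z1,hm=None):
    m=np.zeros(W.shape[:2],np.uint8);cv2.circle(m,(u,v),r,1,-1)
    m=(m>0)&(W[...,2]>z0)&(W[...,2]<z1)
    if hm is not None:m&=hm
    P=W[m]
    (x,y),rad=cv2.minEnclosingCircle(P[:,:2].astype(np.float32))
    print(n,len(P),'mean',P.mean(0).round(4),'circ',round(x,4),round(y,4),'r',round(rad,4),'z',np.percentile(P[:,2],[5,50,95]).round(4))
    return P
rep('jar',232,262,18,.112,.13)
rep('cup',271,224,18,.043,.056)
rep('coaster',368,240,32,.006,.02)
rep('bottletop',447,191,12,.18,.2)
rep('bottle',428,205,30,.03,.2)
rep('gj1',246,314,18,.1,.13);rep('gj2',293,311,18,.1,.13)
org=(hsv[...,0]<15)&(hsv[...,1]>150)&(hsv[...,2]>80)
P=rep('grip',204,200,14,.14,.17)
q=P[:,:2]-P[:,:2].mean(0);w,V=np.linalg.eigh(q.T@q);print('grip dir',np.degrees(np.arctan2(V[1,1],V[0,1])), (q@V).min(0),(q@V).max(0))
rep('hub',234,229,7,.09,.12)
rep('post',236,229,14,.07,.083)
# fire box rim
m=np.zeros(W.shape[:2],bool);m[170:295,40:192]=1
m&=(W[...,2]>.094)&(W[...,2]<.105)
r=cv2.minAreaRect(W[m][:,:2].astype(np.float32));print('box',r)
```

```text
jar 627 mean [0.5006 0.047  0.1203] circ 0.501 0.0475 r 0.0279 z [0.1176 0.1203 0.1228]
cup 146 mean [ 0.5947 -0.0291  0.0491] circ 0.591 -0.0286 r 0.0308 z [0.0444 0.0494 0.0532]
coaster 1893 mean [ 0.5674 -0.2453  0.0125] circ 0.5753 -0.2508 r 0.0637 z [0.0095 0.0125 0.0157]
bottletop 222 mean [ 0.6364 -0.3605  0.1897] circ 0.6378 -0.3614 r 0.0157 z [0.1837 0.1901 0.1927]
bottle 1343 mean [ 0.6291 -0.3493  0.1223] circ 0.6363 -0.3611 r 0.0335 z [0.0438 0.126  0.191 ]
gj1 660 mean [0.4034 0.0161 0.1203] circ 0.4034 0.0163 r 0.0278 z [0.1178 0.1203 0.1228]
gj2 657 mean [ 0.4094 -0.0756  0.1204] circ 0.4096 -0.0758 r 0.0277 z [0.1175 0.1204 0.123 ]
grip 127 mean [0.6176 0.1028 0.1541] circ 0.6179 0.1041 r 0.0178 z [0.145  0.1552 0.1586]
grip dir 53.73739251831187 [-0.00673932 -0.01626753] [0.00562661 0.01889081]
hub 120 mean [0.5721 0.0459 0.1017] circ 0.573 0.0463 r 0.0137 z [0.0976 0.102  0.1048]
post 242 mean [0.5724 0.0432 0.078 ] circ 0.5771 0.047 r 0.0256 z [0.0749 0.078  0.081 ]
box ((0.5609652996063232, 0.2920264005661011), (0.22090040147304535, 0.2622702419757843), 4.064186096191406)
```

```bash
cat >> h.py <<'E'
from scipy.spatial.transform import Rotation as Ro
def plan(x,y,z,psi,o=None):
    o=o or get_obs();R=Ro.from_quat(o['ee_rot']);p=np.array(o['position'])
    cur=np.degrees(np.arctan2(*R.as_matrix()[[1,0],0]))
    T=Ro.from_euler('z',psi,degrees=True)*Ro.from_euler('x',180,degrees=True)
    print('clock',o['clock'],'pos',p.round(4),'psi',round(cur,2),'j7',o['joint_pos'][6].round(2),'w',round(float(o['grip_width']),3),'gf',o['grasp_force'],'ft',np.round(o['ft_force'],1))
    print(' shift tool',R.inv().apply(np.array([x,y,z])-p).round(4),'turn',(R.inv()*T).as_rotvec().round(4))
E
python3 - <<'E'
from h import *
c=dict(np.load('c_top.npz'));W=cloud(c);hsv=cv2.cvtColor(c['color'],cv2.COLOR_RGB2HSV)
m=((hsv[...,1]<60)&(hsv[...,2]>50)).astype(np.uint8);b=np.zeros_like(m);cv2.circle(b,(368,240),34,1,-1);m=cv2.morphologyEx(m*b,cv2.MORPH_OPEN,np.ones((3,3)))
k=max(cv2.findContours(m,0,1)[0],key=cv2.contourArea);e=cv2.fitEllipse(cv2.convexHull(k));print(e)
K=c['K'];r=np.linalg.inv(K)@[e[0][0],e[0][1],1];d=c['R'].T@r;C=-c['R'].T@c['t'];print(C+d*(.010-C[2])/d[2])
s=dict(np.load('c_scene.npz'));Ws=cloud(s);hs=cv2.cvtColor(s['color'],cv2.COLOR_RGB2HSV)
m=(np.hypot(Ws[...,0]-.567,Ws[...,1]+.248)<.09)&(hs[...,1]<70)&(Ws[...,2]>.004)&(Ws[...,2]<.02)
print('scene coaster',cv2.minEnclosingCircle(Ws[m][:,:2].astype(np.float32)),Ws[m].mean(0),m.sum())
m=(np.hypot(Ws[...,0]-.501,Ws[...,1]-.047)<.035)&(Ws[...,2]>.115)&(Ws[...,2]<.126)
print('scene jar',cv2.minEnclosingCircle(Ws[m][:,:2].astype(np.float32)))
plan(.501,.0475,.256,4)
E
```

```text
((367.7754211425781, 239.06112670898438), (47.72781753540039, 49.38386154174805), 125.97408294677734)
[ 0.56730463 -0.24722244  0.01      ]
scene coaster ((0.5685095191001892, -0.24506685137748718), 0.05752813071012497) [ 0.56934671 -0.24191946  0.00892237] 767
scene jar ((0.5024076700210571, 0.04887789115309715), 0.02846047654747963)
clock 0.1 pos [ 0.242  -0.5759  0.2556] psi 22.79 j7 -0.09 w 1.001 gf 0.0 ft [-0.3  0.1 -0.4]
 shift tool [ 4.803e-01 -4.744e-01  2.000e-04] turn [-1.30e-03  3.00e-04  3.28e-01]
```

Emit:
jog_arm --pt "0.03 -0.03 0 0 0 0 1" --pt "0.06 -0.06 0 0 0 0 1" --pt "0.09 -0.09 0 0 0 0 1" --pt "0.12 -0.12 0 0 0 0 1" --pt "0.15 -0.15 0 0 0 0 1" --grip_force 50

```text
clock: 0.52
position: [0.3211, -0.3813, 0.256]
ee_rot: [0.98, 0.197, -0.0, -0.0]
ft_force: [0.4, 0.5, 0.5]
grip_width: 0.999
grasp_force: 0.0
```

Emit:
jog_arm --pt "0.03 -0.03 0 0 0 0 1" --pt "0.06 -0.06 0 0 0 0 1" --pt "0.09 -0.09 0 0 0 0 1" --pt "0.12 -0.12 0 0 0 0 1" --pt "0.15 -0.15 0 0 0 0 1"

```text
clock: 0.93
position: [0.3997, -0.1884, 0.2562]
ee_rot: [0.98, 0.198, -0.0, 0.0]
ft_force: [1.3, 0.2, 0.2]
grip_width: 0.997
grasp_force: 0.0
```

Emit:
jog_arm --pt "0.03 -0.03 0 0 0 0.07 1" --pt "0.06 -0.06 0 0 0 0.14 1" --pt "0.09 -0.09 0 0 0 0.21 1" --pt "0.12 -0.12 0 0 0 0.28 1" --pt "0.15 -0.15 0 0 0 0.328 1"

```text
clock: 1.35
position: [0.4785, 0.0044, 0.2564]
ee_rot: [0.999, 0.033, 0.0, 0.0]
ft_force: [0.8, -0.8, -0.4]
grip_width: 1.0
grasp_force: 0.0
```

```bash
python3 -c "
from h import *
plan(.5015,.048,.2,4)"
```

```text
clock 1.35 pos [0.4785 0.0044 0.2564] psi 3.76 j7 -1.63 w 1.0 gf 0.0 ft [ 0.8 -0.8 -0.4]
 shift tool [ 0.0258 -0.042   0.0564] turn [ 0.0005 -0.0003 -0.0041]
```

Emit:
jog_arm --pt "0.013 -0.021 0 0 0 0 1" --pt "0.026 -0.042 0.02 0 0 0 1" --pt "0.026 -0.042 0.056 0 0 0 1" --pt "0.026 -0.042 0.056 0 0 0 1"

```text
clock: 1.68
position: [0.4986, 0.0471, 0.1948]
ee_rot: [0.999, 0.036, -0.004, -0.0]
ft_force: [-1.4, 0.2, -0.7]
grip_width: 1.0
grasp_force: 0.0
```

```bash
python3 -c "
from h import *
plan(.5015,.048,.098,4)"
```

```text
clock 1.6833 pos [0.4986 0.0471 0.1948] psi 4.16 j7 -1.77 w 1.0 gf 0.0 ft [-1.4  0.2 -0.7]
 shift tool [ 0.0037 -0.0005  0.0968] turn [-0.0012  0.008   0.0028]
```

Emit:
jog_arm --pt "0.002 0 0.02 0 0 0 1" --pt "0.002 0 0.045 0 0 0 1" --pt "0.002 0 0.07 0 0 0 1" --pt "0.002 0 0.09 0 0 0 1" --pt "0.002 0 0.09 0 0 0 1"

```text
clock: 2.1
position: [0.5013, 0.0449, 0.1078]
ee_rot: [0.999, 0.034, -0.003, 0.0]
ft_force: [-1.2, -0.7, -0.2]
grip_width: 1.002
grasp_force: 0.0
```

```bash
python3 -c "
from h import *
plan(.5015,.048,.098,4)"
```

```text
clock 2.1 pos [0.5013 0.0449 0.1078] psi 3.92 j7 -1.85 w 1.002 gf 0.0 ft [-1.2 -0.7 -0.2]
 shift tool [ 0.0005 -0.0031  0.0097] turn [ 0.0002  0.0056 -0.0013]
```

Emit:
jog_arm --pt "0 -0.003 0.01 0 0 0 1" --pt "0 -0.003 0.01 0 0 0 0.4" --pt "0 -0.003 0.01 0 0 0 0" --pt "0 -0.003 0.01 0 0 0 -0.5" --pt "0 -0.003 0.01 0 0 0 -0.5" --grip_force 50

```text
clock: 2.52
position: [0.504, 0.049, 0.1017]
ee_rot: [0.999, 0.035, 0.001, 0.0]
ft_force: [-0.8, -2.3, 6.5]
grip_width: 0.647
grasp_force: 52.1
```

Emit:
jog_arm --pt "0 0 0 0 0 0 -0.5" --pt "0 0 0 0 0 0 -0.5" --pt "0 0 0 0 0 0 -0.5" --pt "0 0 0 0 0 0 -0.5"

```text
clock: 2.85
position: [0.5041, 0.0489, 0.1017]
ee_rot: [0.999, 0.035, 0.001, 0.0]
ft_force: [-1.3, -2.7, 7.3]
grip_width: 0.646
grasp_force: 52.2
```

```bash
python3 -c "
from h import *
plan(.5015,.048,.178,4)"
```

```text
clock 2.85 pos [0.5041 0.0489 0.1017] psi 3.97 j7 -1.86 w 0.646 gf 52.17085540294647 ft [-1.3 -2.7  7.3]
 shift tool [-0.0025  0.0008 -0.0763] turn [ 0.0008 -0.0021 -0.0005]
```

Emit:
jog_arm --pt "0 0 -0.01 0 0 0 -0.5" --pt "0 0 -0.025 0 0 0 -0.5" --pt "0 0 -0.045 0 0 0 -0.5" --pt "0 0 -0.065 0 0 0 -0.5" --pt "0 0 -0.08 0 0 0 -0.5"

```text
clock: 3.27
position: [0.5032, 0.0496, 0.1824]
ee_rot: [0.999, 0.035, 0.0, -0.0]
ft_force: [-0.3, -0.4, -3.9]
grip_width: 0.643
grasp_force: 53.5
```

Emit:
jog_arm --pt "0 0 0 0 0 0 -0.5" --pt "0 0 0 0 0 0 -0.5"

```text
clock: 3.43
position: [0.5033, 0.0493, 0.1808]
ee_rot: [0.999, 0.035, 0.001, 0.0]
ft_force: [-0.0, -0.7, -5.2]
grip_width: 0.642
grasp_force: 53.7
```

```bash
python3 -c "
from h import *
plan(.568,-.246,.18,4)
c=optics.camera('scene');W=cloud(c);m=(np.hypot(W[...,0]-.504,W[...,1]-.049)<.05)&(W[...,2]>.06)&(W[...,2]<.23)
cv2.imwrite('pics/lift.png',cv2.resize(c['color'][140:290,250:450,::-1],None,fx=3,fy=3))"
```

```text
clock 3.4333 pos [0.5033 0.0493 0.1808] psi 4.0 j7 -1.8 w 0.642 gf 53.726221080869436 ft [-0.  -0.7 -5.2]
 shift tool [0.0439 0.2991 0.001 ] turn [ 0.0004 -0.0013 -0.    ]
```

View pics/lift.png

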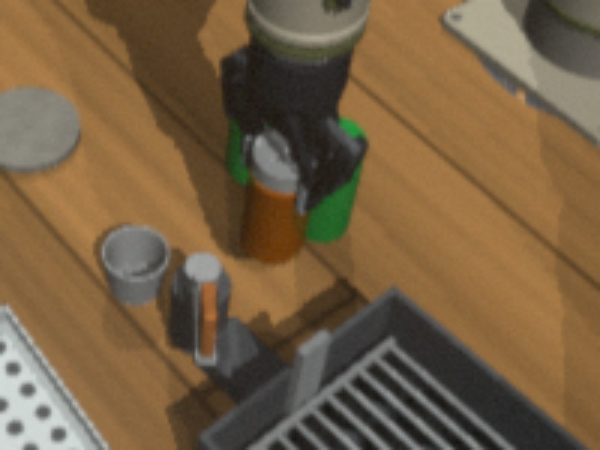

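The jar hangs upright in the fingers at (272,200) in the crop, clear of the table.

Emit:
jog_arm --pt "0.002 0.01 0 0 0 0 -0.5" --pt "0.005 0.032 0 0 0 0 -0.5" --pt "0.01 0.06 0 0 0 0 -0.5" --pt "0.014 0.09 0 0 0 0 -0.5" --pt "0.018 0.12 0 0 0 0 -0.5"

```text
clock: 3.9
position: [0.529, -0.0712, 0.179]
ee_rot: [0.999, 0.035, -0.001, -0.0]
ft_force: [0.8, -0.1, -2.4]
grip_width: 0.646
grasp_force: 53.8
```

Emit:
jog_arm --pt "0.005 0.03 0 0 0 0 -0.5" --pt "0.01 0.06 0 0 0 0 -0.5" --pt "0.014 0.09 0 0 0 0 -0.5" --pt "0.018 0.12 0 0 0 0 -0.5" --pt "0.022 0.145 0 0 0 0 -0.5"

```text
clock: 4.32
position: [0.5605, -0.2158, 0.1786]
ee_rot: [0.999, 0.034, -0.001, -0.0]
ft_force: [1.3, -0.6, -3.3]
grip_width: 0.643
grasp_force: 53.8
```

Emit:
jog_arm --pt "0.004 0.02 0 0 0 0 -0.5" --pt "0.006 0.03 0 0 0 0 -0.5" --pt "0.006 0.034 0 0 0 0 -0.5" --pt "0.006 0.034 0 0 0 0 -0.5" --pt "0.006 0.034 0 0 0 0 -0.5"

```text
clock: 4.73
position: [0.5698, -0.2443, 0.1799]
ee_rot: [0.999, 0.036, -0.0, -0.001]
ft_force: [0.1, 1.1, -3.1]
grip_width: 0.646
grasp_force: 53.7
```

```bash
python3 -c "
from h import *
plan(.570,-.245,.113,4)
for n in('top','scene'):
    c=optics.camera(n);W=cloud(c);h=cv2.cvtColor(c['color'],cv2.COLOR_RGB2HSV)
    m=(np.hypot(W[...,0]-.57,W[...,1]+.245)<.06)&(W[...,2]>.05)&(W[...,2]<.17)&(h[...,0]<20)&(h[...,1]>150)
    P=W[m];print(n,len(P), P.min(0),P.max(0),P.mean(0)) if len(P) else 0
    m=(W[...,2]>.004)&(W[...,2]<.02)&(h[...,1]<70)&(np.hypot(W[...,0]-.568,W[...,1]+.246)<.07);P=W[m];print(len(P),cv2.minEnclosingCircle(P[:,:2].astype(np.float32)))
cv2.imwrite('pics/above.png',cv2.resize(c['color'][100:250,150:350,::-1],None,fx=3,fy=3))"
```

```text
clock 4.7333 pos [ 0.5698 -0.2443  0.1799] psi 4.08 j7 -1.32 w 0.646 gf 53.66467226296663 ft [ 0.1  1.1 -3.1]
 shift tool [0.0002 0.0008 0.0669] turn [-0.0011  0.0006  0.0014]
top 152 [ 0.53885805 -0.25117821  0.09456301] [ 0.56778495 -0.20523659  0.16992155] [ 0.54846205 -0.22698059  0.13310022]
1006 ((0.567524790763855, -0.24554380774497986), 0.054876793175935745)
scene 385 [ 0.5433185  -0.25362534  0.07957634] [ 0.59619113 -0.21378766  0.16996575] [ 0.57901514 -0.22512703  0.12385879]
729 ((0.5684159398078918, -0.243906632065773), 0.05633535981178284)
```

View pics/above.png

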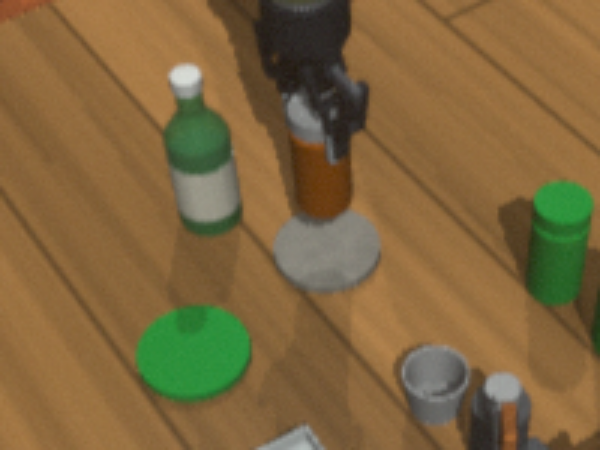

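The jar is upright above the coaster at (327,248), and the bottle is well clear. I'll lower it now.

Emit:
jog_arm --pt "0 0 0.015 0 0 0 -0.5" --pt "0 0 0.035 0 0 0 -0.5" --pt "0 0 0.052 0 0 0 -0.5" --pt "0 0 0.062 0 0 0 -0.5" --pt "0 0 0.062 0 0 0 -0.5"

```text
clock: 5.25
position: [0.5687, -0.2445, 0.1162]
ee_rot: [0.999, 0.036, -0.002, -0.001]
ft_force: [-1.1, -0.8, -4.3]
grip_width: 0.646
grasp_force: 53.7
```

Emit:
jog_arm --pt "0 0 0.002 0 0 0 -0.5" --pt "0 0 0.004 0 0 0 -0.5" --pt "0 0 0.004 0 0 0 -0.5"

```text
clock: 5.5
position: [0.5704, -0.2458, 0.1151]
ee_rot: [0.999, 0.035, 0.001, 0.0]
ft_force: [0.9, -1.0, -3.2]
grip_width: 0.647
grasp_force: 53.7
```

Emit:
jog_arm --pt "0 0 0.001 0 0 0 -0.5" --pt "0 0 0.002 0 0 0 -0.5" --pt "0 0 0.002 0 0 0 -0.5"

```text
clock: 5.75
position: [0.5707, -0.246, 0.1138]
ee_rot: [0.999, 0.035, 0.001, 0.0]
ft_force: [-1.9, -0.2, 4.4]
grip_width: 0.645
grasp_force: 53.6
```

```bash
python3 -c "
from h import *
plan(.570,-.245,.113,4)"
```

```text
clock 5.75 pos [ 0.5707 -0.246   0.1138] psi 3.99 j7 -1.34 w 0.645 gf 53.619446977972984 ft [-1.9 -0.2  4.4]
 shift tool [-0.0006 -0.001   0.0008] turn [ 0.001  -0.0019 -0.0001]
```

Emit:
jog_arm --pt "0 0 0 0 0 0 0.5" --pt "0 0 0 0 0 0 1" --pt "0 0 0 0 0 0 1" --pt "0 0 0 0 0 0 1" --pt "0 0 0 0 0 0 1"

```text
clock: 6.17
position: [0.5699, -0.2458, 0.1123]
ee_rot: [0.999, 0.035, 0.0, 0.0]
ft_force: [0.4, -0.1, 0.4]
grip_width: 1.001
grasp_force: 0.0
```

Emit:
jog_arm --pt "0 0 -0.02 0 0 0 1" --pt "0 0 -0.06 0 0 0 1" --pt "0 0 -0.1 0 0 0 1" --pt "0 0 -0.13 0 0 0 1" --pt "0 0 -0.13 0 0 0 1"

```text
clock: 6.58
position: [0.5725, -0.2463, 0.2497]
ee_rot: [0.999, 0.035, 0.005, 0.002]
ft_force: [1.3, 0.1, 0.2]
grip_width: 1.004
grasp_force: 0.0
```

```bash
python3 -c "
from h import *
plan(.6176,.1035,.244,233.6)
c=optics.camera('scene');W=cloud(c)
m=(np.hypot(W[...,0]-.568,W[...,1]+.246)<.05)&(W[...,2]>.127)&(W[...,2]<.138);P=W[m]
print(len(P),cv2.minEnclosingCircle(P[:,:2].astype(np.float32)),P.mean(0))
m=(W[...,2]>.004)&(W[...,2]<.02)&(np.hypot(W[...,0]-.568,W[...,1]+.246)<.056);P=W[m];print(len(P),P.mean(0))
cv2.imwrite('pics/placed.png',cv2.resize(c['color'][100:250,150:350,::-1],None,fx=2,fy=2))"
```

```text
clock 6.5833 pos [ 0.5725 -0.2463  0.2497] psi 4.0 j7 -1.3 w 1.004 gf 0.0 ft [1.3 0.1 0.2]
 shift tool [ 0.0693 -0.3458  0.0047] turn [-0.0079 -0.0102  2.2759]
188 ((0.5686913728713989, -0.24529847502708435), 0.029352396726608276) [ 0.56883816 -0.24435836  0.12918323]
482 [ 0.57558647 -0.23151917  0.00930165]
```

View pics/placed.png

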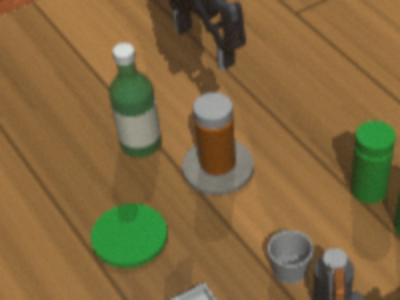

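The jar is centred on the coaster (jar at (214,135) in the crop). Next I'll move over the grip and rotate.

Emit:
jog_arm --pt "0.007 -0.035 0 0 0 0 1" --pt "0.014 -0.07 0 0 0 0 1" --pt "0.021 -0.105 0 0 0 0 1" --pt "0.028 -0.14 0 0 0 0 1" --pt "0.035 -0.175 0 0 0 0 1"

```text
clock: 7.05
position: [0.5921, -0.0672, 0.241]
ee_rot: [0.999, 0.035, -0.001, -0.0]
ft_force: [0.6, 0.9, 0.6]
grip_width: 0.999
grasp_force: 0.0
```

Emit:
jog_arm --pt "0.007 -0.035 0 0 0 0 1" --pt "0.014 -0.07 0 0 0 0 1" --pt "0.021 -0.105 0 0 0 0 1" --pt "0.028 -0.14 0 0 0 0 1" --pt "0.035 -0.172 0 0 0 0 1"

```text
clock: 7.47
position: [0.6149, 0.1074, 0.241]
ee_rot: [0.999, 0.035, -0.001, 0.0]
ft_force: [1.0, 0.4, 0.2]
grip_width: 1.0
grasp_force: 0.0
```

Emit:
jog_arm --pt "0 0 0 0 0 -0.12 1" --pt "0 0 0 0 0 -0.24 1" --pt "0 0 0 0 0 -0.36 1" --pt "0 0 0 0 0 -0.48 1" --pt "0 0 0 0 0 -0.6 1"

```text
clock: 7.88
position: [0.6151, 0.1052, 0.2408]
ee_rot: [0.943, 0.332, -0.001, -0.0]
ft_force: [0.1, -0.1, -0.6]
grip_width: 0.999
grasp_force: 0.0
```

Emit:
jog_arm --pt "0 0 0 0 0 -0.12 1" --pt "0 0 0 0 0 -0.24 1" --pt "0 0 0 0 0 -0.36 1" --pt "0 0 0 0 0 -0.48 1" --pt "0 0 0 0 0 -0.6 1"

```text
clock: 8.3
position: [0.6151, 0.1051, 0.2409]
ee_rot: [0.803, 0.596, -0.001, -0.0]
ft_force: [0.1, 0.4, -0.5]
grip_width: 1.003
grasp_force: 0.0
```

Emit:
jog_arm --pt "0 0 0 0 0 -0.12 1" --pt "0 0 0 0 0 -0.24 1" --pt "0 0 0 0 0 -0.36 1" --pt "0 0 0 0 0 -0.48 1" --pt "0 0 0 0 0 -0.6 1"

```text
clock: 8.72
position: [0.6151, 0.1051, 0.2409]
ee_rot: [0.591, 0.806, -0.001, -0.001]
ft_force: [1.2, 0.2, -0.4]
grip_width: 1.003
grasp_force: 0.0
```

Emit:
jog_arm --pt "0 0 0 0 0 -0.12 1" --pt "0 0 0 0 0 -0.24 1" --pt "0 0 0 0 0 -0.36 1" --pt "0 0 0 0 0 -0.48 1" --pt "0 0 0 0 0 -0.6 1"

```text
clock: 9.13
position: [0.6151, 0.1051, 0.241]
ee_rot: [0.327, 0.945, -0.0, -0.001]
ft_force: [-0.2, -0.2, -0.2]
grip_width: 0.999
grasp_force: 0.0
```

Emit:
jog_arm --pt "0 0 0 0 0 -0.12 1" --pt "0 0 0 0 0 -0.24 1" --pt "0 0 0 0 0 -0.36 1" --pt "0 0 0 0 0 -0.48 1" --pt "0 0 0 0 0 -0.6 1"

```text
clock: 9.55
position: [0.6152, 0.1051, 0.241]
ee_rot: [0.033, 0.999, -0.0, -0.001]
ft_force: [0.3, -0.7, -0.5]
grip_width: 1.005
grasp_force: 0.0
```

Emit:
jog_arm --pt "0 0 0 0 0 -0.12 1" --pt "0 0 0 0 0 -0.24 1" --pt "0 0 0 0 0 -0.36 1" --pt "0 0 0 0 0 -0.48 1" --pt "0 0 0 0 0 -0.6 1"

```text
clock: 9.97
position: [0.6152, 0.1052, 0.241]
ee_rot: [-0.264, 0.964, 0.0, -0.001]
ft_force: [-0.1, -0.6, -0.5]
grip_width: 1.001
grasp_force: 0.0
```

```bash
python3 -c "
from h import *
plan(.6176,.1035,.244,233.6)"
```

```text
clock 9.9667 pos [0.6152 0.1052 0.241 ] psi -149.37 j7 1.44 w 1.001 gf 0.0 ft [-0.1 -0.6 -0.5]
 shift tool [-0.0012 -0.0027 -0.003 ] turn [ 0.0008 -0.0011 -0.4009]
```

Emit:
jog_arm --pt "0 -0.002 0 0 0 -0.12 1" --pt "-0.001 -0.003 0 0 0 -0.24 1" --pt "-0.001 -0.003 0 0 0 -0.36 1" --pt "-0.001 -0.003 0 0 0 -0.4 1" --pt "-0.001 -0.003 0 0 0 -0.4 1"

```text
clock: 10.38
position: [0.6176, 0.1031, 0.2409]
ee_rot: [-0.449, 0.894, 0.001, -0.001]
ft_force: [-0.1, -0.3, 0.8]
grip_width: 1.001
grasp_force: 0.0
```

Emit:
jog_arm --pt "0 0 0.02 0 0 0 1" --pt "0 0 0.04 0 0 0 1" --pt "0 0 0.05 0 0 0 1" --pt "0 0 0.05 0 0 0 1"

```text
clock: 10.72
position: [0.6169, 0.1025, 0.1895]
ee_rot: [-0.447, 0.894, 0.0, -0.002]
ft_force: [-0.2, -0.8, 1.0]
grip_width: 0.996
grasp_force: 0.0
```

```bash
python3 -c "
from h import *
plan(.6176,.1035,.138,233.6)
c=optics.camera('scene');cv2.imwrite('pics/pre.png',cv2.resize(c['color'][170:320,220:420,::-1],None,fx=3,fy=3))"
```

```text
clock 10.7167 pos [0.6169 0.1025 0.1895] psi -126.88 j7 1.78 w 0.996 gf 0.0 ft [-0.2 -0.8  1. ]
 shift tool [-0.0014 -0.0001  0.0515] turn [ 0.0023 -0.003  -0.0083]
```

View pics/pre.png

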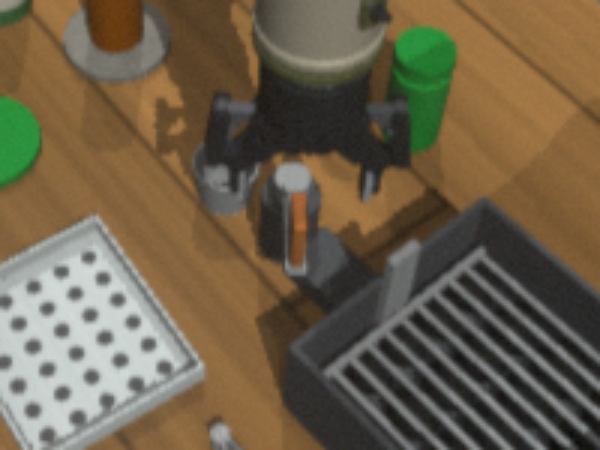

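The open fingers sit either side of the orange grip at (298,230). Next I'll descend and close.

Emit:
jog_arm --pt "-0.001 0 0.02 0 0 0 1" --pt "-0.001 0 0.04 0 0 0 1" --pt "-0.001 0 0.051 0 0 0 1" --pt "-0.001 0 0.051 0 0 0 0" --grip_force 50

```text
clock: 11.1
position: [0.6179, 0.1035, 0.1398]
ee_rot: [-0.447, 0.894, 0.0, -0.001]
ft_force: [-0.6, -0.2, -0.5]
grip_width: 0.88
grasp_force: 0.0
```

Emit:
jog_arm --pt "0 0 0 0 0 0 -0.5" --pt "0 0 0 0 0 0 -1" --pt "0 0 0 0 0 0 -1" --pt "0 0 0 0 0 0 -1" --pt "0 0 0 0 0 0 -1"

```text
clock: 11.52
position: [0.6189, 0.104, 0.142]
ee_rot: [-0.448, 0.894, -0.0, 0.0]
ft_force: [3.2, -0.4, 0.5]
grip_width: 0.146
grasp_force: 1.9
```

Emit:
jog_arm --pt "0 0 0 0 0 0 -1" --pt "0 0 0 0 0 0 -1" --pt "0 0 0 0 0 0 -1"

```text
clock: 11.77
position: [0.6192, 0.1038, 0.1421]
ee_rot: [-0.448, 0.894, -0.0, 0.001]
ft_force: [2.2, -2.1, 5.9]
grip_width: 0.133
grasp_force: 48.8
```

```bash
python3 -c "
from h import *
plan(.6176,.1035,.138,233.6);print(get_obs()['joint_pos'])"
```

```text
clock 11.7667 pos [0.6192 0.1038 0.1421] psi -126.83 j7 1.75 w 0.133 gf 48.80052924156189 ft [ 2.2 -2.1  5.9]
 shift tool [0.0012 0.0011 0.0041] turn [-0.0015  0.001  -0.0075]
[ 0.61922244  0.82067684 -1.29855283  1.5435059   0.79951945  1.39057757
  1.7549642 ]
```

Emit:
jog_arm --pt "0.0005 -0.0084 0 0 0 0.12 -1" --pt "0.002 -0.0166 0 0 0 0.24 -1" --pt "0.0045 -0.0247 0 0 0 0.36 -1" --pt "0.0079 -0.0323 0 0 0 0.48 -1" --pt "0.0122 -0.0395 0 0 0 0.6 -1"

```text
clock: 12.18
position: [0.6443, 0.0701, 0.1421]
ee_rot: [-0.16, 0.987, -0.0, 0.002]
ft_force: [5.4, -1.0, 3.5]
grip_width: 0.134
grasp_force: 49.8
```

```bash
cat >> h.py <<'E'
def cs(ax=(.576,.047)):
    o=get_obs();p=o['position'];d=p[:2]-ax
    R=Ro.from_quat(o['ee_rot']).as_matrix();t=R.T@np.append(d,0)
    print('r',np.hypot(*d).round(4),'phi',np.degrees(np.arctan2(d[1],d[0])).round(1),'psi',np.degrees(np.arctan2(R[1,0],R[0,0])).round(1),'z',p[2].round(4),'axis in tool',-t.round(4),'ftool',(R.T@o['ft_force']).round(1),'tq',np.round(o['torque'],1),'gf',round(o['grasp_force'],1),'q',o['joint_pos'].round(2),o['clock'])
E
python3 -c "
from h import *
cs()"
```

```text
r 0.0721 phi 18.7 psi -161.5 z 0.1421 axis in tool [ 0.0721 -0.0003 -0.0002] ftool [-4.8 -2.6 -3.5] tq [-0.4 -0.8  0.6] gf 49.8 q [ 0.6   0.78 -1.18  1.49  0.73  1.36  1.26] 12.1833
```

Emit:
jog_arm --pt "0.0005 -0.0084 0 0 0 0.12 -1" --pt "0.002 -0.0166 0 0 0 0.24 -1" --pt "0.0045 -0.0247 0 0 0 0.36 -1" --pt "0.0079 -0.0323 0 0 0 0.48 -1" --pt "0.0122 -0.0395 0 0 0 0.6 -1"

```text
clock: 12.6
position: [0.6458, 0.028, 0.1421]
ee_rot: [0.139, 0.99, 0.0, 0.002]
ft_force: [7.4, -2.0, 2.9]
grip_width: 0.135
grasp_force: 48.6
```

Emit:
jog_arm --pt "0.0005 -0.0084 0 0 0 0.12 -1" --pt "0.002 -0.0166 0 0 0 0.24 -1" --pt "0.0045 -0.0247 0 0 0 0.36 -1" --pt "0.0079 -0.0323 0 0 0 0.48 -1" --pt "0.0122 -0.0395 0 0 0 0.6 -1"

```text
clock: 13.02
position: [0.6231, -0.0075, 0.1421]
ee_rot: [0.426, 0.905, 0.0, 0.002]
ft_force: [6.2, -3.9, 3.1]
grip_width: 0.132
grasp_force: 48.5
```

```bash
python3 -c "
from h import *
cs()"
```

```text
r 0.0721 phi -49.2 psi 129.6 z 0.1421 axis in tool [ 0.072  -0.0015 -0.0002] ftool [-7.   2.3 -3.1] tq [-0.7 -0.9  0.2] gf 48.5 q [ 0.66  0.62 -0.99  1.57  0.54  1.25  0.27] 13.0167
```

Emit:
jog_arm --pt "0.0005 -0.0084 0 0 0 0.12 -1" --pt "0.002 -0.0166 0 0 0 0.24 -1" --pt "0.0045 -0.0247 0 0 0 0.36 -1" --pt "0.0079 -0.0323 0 0 0 0.48 -1" --pt "0.0122 -0.0395 0 0 0 0.6 -1"

```text
clock: 13.43
position: [0.5844, -0.0238, 0.1421]
ee_rot: [0.674, 0.738, 0.0, 0.002]
ft_force: [4.5, -5.6, 4.4]
grip_width: 0.137
grasp_force: 48.6
```

Emit:
jog_arm --pt "0.0005 -0.0084 0 0 0 0.12 -1" --pt "0.002 -0.0166 0 0 0 0.24 -1" --pt "0.0045 -0.0247 0 0 0 0.36 -1" --pt "0.0079 -0.0323 0 0 0 0.48 -1" --pt "0.0122 -0.0395 0 0 0 0.6 -1"

```text
clock: 13.85
position: [0.5434, -0.0153, 0.142]
ee_rot: [0.862, 0.506, 0.0, 0.001]
ft_force: [2.6, -6.0, 4.8]
grip_width: 0.135
grasp_force: 48.8
```

Emit:
jog_arm --pt "0.0005 -0.0084 0 0 0 0.12 -1" --pt "0.002 -0.0166 0 0 0 0.24 -1" --pt "0.0045 -0.0247 0 0 0 0.36 -1" --pt "0.0079 -0.0323 0 0 0 0.48 -1" --pt "0.0122 -0.0395 0 0 0 0.6 -1"

```text
clock: 14.27
position: [0.5145, 0.0149, 0.142]
ee_rot: [0.973, 0.229, 0.0, 0.001]
ft_force: [2.3, -5.7, 4.8]
grip_width: 0.131
grasp_force: 48.8
```

```bash
python3 -c "
from h import *
cs()"
```

```text
r 0.0694 phi -152.4 psi 26.4 z 0.142 axis in tool [ 0.0694 -0.0014  0.    ] ftool [-0.5  6.1 -4.8] tq [-0.8 -0.5 -0.1] gf 48.8 q [ 0.57  0.28 -0.77  1.86  0.22  1.09 -1.4 ] 14.2667
```

One more call plus a half fits before the wrist limit.

Emit:
jog_arm --pt "0.0005 -0.0084 0 0 0 0.12 -1" --pt "0.002 -0.0166 0 0 0 0.24 -1" --pt "0.0045 -0.0247 0 0 0 0.36 -1" --pt "0.0079 -0.0323 0 0 0 0.48 -1" --pt "0.0122 -0.0395 0 0 0 0.6 -1"

```text
clock: 14.68
position: [0.5076, 0.0561, 0.142]
ee_rot: [0.998, -0.069, 0.001, 0.001]
ft_force: [1.8, -6.3, 4.9]
grip_width: 0.135
grasp_force: 48.8
```

Emit:
jog_arm --pt "0.0005 -0.0084 0 0 0 0.12 -1" --pt "0.002 -0.0166 0 0 0 0.24 -1" --pt "0.0045 -0.0247 0 0 0 0.36 -1" --pt "0.0045 -0.0247 0 0 0 0.36 -1"

```text
clock: 15.02
position: [0.5158, 0.0809, 0.142]
ee_rot: [0.969, -0.247, 0.001, 0.0]
ft_force: [-1.0, -6.0, 8.9]
grip_width: 0.135
grasp_force: 50.9
```

```bash
python3 -c "
from h import *
cs()"
```

```text
r 0.0691 phi 150.6 psi -28.6 z 0.142 axis in tool [0.0691 0.001  0.0001] ftool [ 2.   5.7 -8.9] tq [-1.2  0.3 -0.6] gf 50.9 q [ 0.35  0.27 -0.67  1.84  0.19  1.09 -2.46] 15.0167
```

Emit:
jog_arm --pt "0 0 0 0 0 0 0.2" --pt "0 0 0 0 0 0 0.2" --pt "0 0 0 0 0 0 0.2" --pt "0 0 0 0 0 0 0.2" --pt "0 0 -0.01 0 0 0 0.2"

```text
clock: 15.43
position: [0.5137, 0.0807, 0.1499]
ee_rot: [0.97, -0.242, -0.001, 0.0]
ft_force: [-0.5, -0.5, 0.2]
grip_width: 0.599
grasp_force: 0.0
```

Emit:
jog_arm --pt "0 0 -0.02 0 0 0 0.2" --pt "0 0 -0.04 0 0 0 0.2" --pt "0 0 -0.055 0 0 0 0.2" --pt "0 0 -0.055 0 0 0 0.2"

```text
clock: 15.77
position: [0.5163, 0.0815, 0.2101]
ee_rot: [0.97, -0.242, 0.002, -0.001]
ft_force: [0.2, 0.9, 0.7]
grip_width: 0.599
grasp_force: 0.0
```

Emit:
jog_arm --pt "0 0 0 0 0 -0.12 0.2" --pt "0 0 0 0 0 -0.24 0.2" --pt "0 0 0 0 0 -0.36 0.2" --pt "0 0 0 0 0 -0.48 0.2" --pt "0 0 0 0 0 -0.6 0.2"

```text
clock: 16.18
position: [0.5147, 0.0809, 0.2063]
ee_rot: [0.998, 0.058, -0.0, 0.0]
ft_force: [-0.4, -0.2, -0.2]
grip_width: 0.598
grasp_force: 0.0
```

Emit:
jog_arm --pt "0 0 0 0 0 -0.12 0.2" --pt "0 0 0 0 0 -0.24 0.2" --pt "0 0 0 0 0 -0.36 0.2" --pt "0 0 0 0 0 -0.48 0.2" --pt "0 0 0 0 0 -0.6 0.2"

```text
clock: 16.6
position: [0.5147, 0.0809, 0.2063]
ee_rot: [0.937, 0.35, -0.0, -0.0]
ft_force: [0.4, -0.1, 0.5]
grip_width: 0.603
grasp_force: 0.0
```

Emit:
jog_arm --pt "0 0 0 0 0 -0.12 0.2" --pt "0 0 0 0 0 -0.24 0.2" --pt "0 0 0 0 0 -0.36 0.2" --pt "0 0 0 0 0 -0.48 0.2" --pt "0 0 0 0 0 -0.6 0.2"

```text
clock: 17.02
position: [0.5147, 0.0809, 0.2063]
ee_rot: [0.791, 0.611, -0.0, -0.0]
ft_force: [0.9, 0.3, -0.5]
grip_width: 0.598
grasp_force: 0.0
```

Emit:
jog_arm --pt "0 0 0 0 0 -0.12 0.2" --pt "0 0 0 0 0 -0.24 0.2" --pt "0 0 0 0 0 -0.36 0.2" --pt "0 0 0 0 0 -0.48 0.2" --pt "0 0 0 0 0 -0.6 0.2"

```text
clock: 17.43
position: [0.5147, 0.0809, 0.2063]
ee_rot: [0.575, 0.818, -0.0, -0.0]
ft_force: [-0.3, -0.7, -0.1]
grip_width: 0.598
grasp_force: 0.0
```

Emit:
jog_arm --pt "0 0 0 0 0 -0.12 0.2" --pt "0 0 0 0 0 -0.24 0.2" --pt "0 0 0 0 0 -0.36 0.2" --pt "0 0 0 0 0 -0.48 0.2" --pt "0 0 0 0 0 -0.6 0.2"

```text
clock: 17.85
position: [0.5147, 0.0808, 0.2063]
ee_rot: [0.308, 0.951, -0.0, -0.0]
ft_force: [-0.7, -0.6, -0.6]
grip_width: 0.598
grasp_force: 0.0
```

Emit:
jog_arm --pt "0 0 0 0 0 -0.1 0.2" --pt "0 0 0 0 0 -0.14 0.2" --pt "0 0 0 0 0 -0.14 0.2"

```text
clock: 18.1
position: [0.5148, 0.0808, 0.2062]
ee_rot: [0.243, 0.97, 0.0, -0.0]
ft_force: [0.4, -0.2, -0.7]
grip_width: 0.6
grasp_force: 0.0
```

```bash
python3 -c "
from h import *
cs()
c=optics.camera('top');W=cloud(c)
m=(np.hypot(W[...,0]-.516,W[...,1]-.081)<.03)&(W[...,2]>.14)&(W[...,2]<.162);P=W[m];print(len(P),P.mean(0) if len(P) else 0)
c=optics.camera('scene');W=cloud(c)
m=(np.hypot(W[...,0]-.516,W[...,1]-.081)<.03)&(W[...,2]>.11)&(W[...,2]<.162);P=W[m];print(len(P),P.mean(0) if len(P) else 0)
plan(.5158,.0809,.1995,151.4)
cv2.imwrite('pics/re.png',cv2.resize(c['color'][170:320,240:440,::-1],None,fx=3,fy=3))"
```

```text
r 0.0699 phi 151.1 psi 151.9 z 0.2062 axis in tool [-0.0699 -0.001  -0.    ] ftool [-0.4 -0.   0.7] tq [-0.   0.1 -0. ] gf 0.0 q [ 0.73  0.32 -1.12  1.76  0.31  1.25  0.61] 18.1
0 0
168 [0.52118652 0.08467898 0.13385915]
clock 18.2 pos [0.5148 0.0808 0.2063] psi 151.71 j7 0.6 w 0.599 gf 0.0 ft [-0.1 -0.3 -0.9]
 shift tool [-0.0008  0.0006  0.0068] turn [-0.0001 -0.0001  0.0055]
```

View pics/re.png

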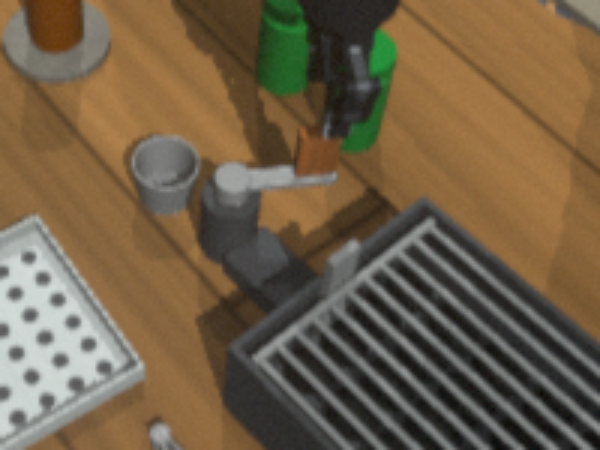

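The crank stayed where I left it, with the grip at (318,152) directly under the gripper, and the grate has risen. Now I'll retake the grip.

Emit:
jog_arm --pt "0 0 0.02 0 0 0 0.2" --pt "0 0 0.045 0 0 0 0.2" --pt "0 0 0.066 0 0 0 0.2" --pt "0 0 0.066 0 0 0 0.2" --pt "0 0 0.066 0 0 0 -0.5" --grip_force 50

```text
clock: 18.62
position: [0.5144, 0.081, 0.1401]
ee_rot: [0.244, 0.97, -0.0, -0.001]
ft_force: [0.3, -0.2, 0.2]
grip_width: 0.475
grasp_force: 0.0
```

Emit:
jog_arm --pt "0 0 0 0 0 0 -1" --pt "0 0 0 0 0 0 -1" --pt "0 0 0 0 0 0 -1" --pt "0 0 0 0 0 0 -1" --pt "0 0 0 0 0 0 -1"

```text
clock: 19.03
position: [0.5155, 0.0808, 0.1418]
ee_rot: [0.244, 0.97, -0.0, 0.001]
ft_force: [-3.6, -0.9, 6.5]
grip_width: 0.134
grasp_force: 48.5
```

Emit:
jog_arm --pt "-0.0005 0.0084 0 0 0 0.12 -1" --pt "-0.002 0.0166 0 0 0 0.24 -1" --pt "-0.0045 0.0247 0 0 0 0.36 -1" --pt "-0.0079 0.0323 0 0 0 0.48 -1" --pt "-0.0122 0.0395 0 0 0 0.6 -1"

```text
clock: 19.45
position: [0.5454, 0.1098, 0.1419]
ee_rot: [0.522, 0.853, 0.0, 0.001]
ft_force: [0.8, -3.3, 3.9]
grip_width: 0.137
grasp_force: 48.9
```

```bash
python3 -c "
from h import *
cs()"
```

```text
r 0.0699 phi 116.0 psi 117.1 z 0.1419 axis in tool [-0.0699 -0.0013  0.0001] ftool [-3.3 -0.8 -3.9] tq [-0.8  0.   0.2] gf 48.9 q [ 0.48  0.43 -0.92  1.75  0.37  1.15 -0.08] 19.45
```

Emit:
jog_arm --pt "-0.0005 0.0084 0 0 0 0.12 -1" --pt "-0.002 0.0166 0 0 0 0.24 -1" --pt "-0.0045 0.0247 0 0 0 0.36 -1" --pt "-0.0079 0.0323 0 0 0 0.48 -1" --pt "-0.0122 0.0395 0 0 0 0.6 -1"

```text
clock: 19.87
position: [0.5864, 0.117, 0.1419]
ee_rot: [0.751, 0.661, 0.001, 0.001]
ft_force: [1.7, -3.5, 3.5]
grip_width: 0.132
grasp_force: 48.8
```

Emit:
jog_arm --pt "-0.0005 0.0084 0 0 0 0.12 -1" --pt "-0.002 0.0166 0 0 0 0.24 -1" --pt "-0.0045 0.0247 0 0 0 0.36 -1" --pt "-0.0079 0.0323 0 0 0 0.48 -1" --pt "-0.0122 0.0395 0 0 0 0.6 -1"

```text
clock: 20.28
position: [0.6244, 0.1, 0.1419]
ee_rot: [0.912, 0.41, 0.001, 0.001]
ft_force: [4.0, -2.9, 1.0]
grip_width: 0.132
grasp_force: 49.0
```

Emit:
jog_arm --pt "-0.0005 0.0084 0 0 0 0.12 -1" --pt "-0.002 0.0166 0 0 0 0.24 -1" --pt "-0.0045 0.0247 0 0 0 0.36 -1" --pt "-0.0079 0.0323 0 0 0 0.48 -1" --pt "-0.0122 0.0395 0 0 0 0.6 -1"

```text
clock: 20.7
position: [0.6464, 0.0643, 0.1419]
ee_rot: [0.993, 0.122, 0.002, 0.0]
ft_force: [6.0, -2.6, -0.9]
grip_width: 0.136
grasp_force: 49.0
```

```bash
python3 -c "
from h import *
cs()"
```

```text
r 0.0725 phi 13.8 psi 14.0 z 0.1419 axis in tool [-0.0725 -0.0002 -0.0003] ftool [5.1 4.  1. ] tq [-0.6 -0.7  0.6] gf 49.0 q [ 0.21  0.52 -0.52  1.51  0.27  1.18 -1.67] 20.7
```

Emit:
jog_arm --pt "-0.0005 0.0084 0 0 0 0.12 -1" --pt "-0.002 0.0166 0 0 0 0.24 -1" --pt "-0.0045 0.0247 0 0 0 0.36 -1" --pt "-0.0079 0.0323 0 0 0 0.48 -1" --pt "-0.0079 0.0323 0 0 0 0.48 -1"

```text
clock: 21.12
position: [0.6465, 0.0293, 0.142]
ee_rot: [0.993, -0.12, 0.002, 0.0]
ft_force: [9.5, -2.6, -4.2]
grip_width: 0.133
grasp_force: 48.9
```

Emit:
jog_arm --pt "0 0 0 0 0 0 0.2" --pt "0 0 0 0 0 0 0.2" --pt "0 0 0 0 0 0 0.2" --pt "0 0 0 0 0 0 0.2" --pt "0 0 -0.01 0 0 0 0.2"

```text
clock: 21.53
position: [0.6436, 0.0321, 0.1489]
ee_rot: [0.993, -0.115, -0.002, 0.0]
ft_force: [0.2, -0.4, -0.8]
grip_width: 0.599
grasp_force: 0.0
```

Emit:
jog_arm --pt "0 0 -0.02 0 0 0 0.2" --pt "0 0 -0.04 0 0 0 0.2" --pt "0 0 -0.055 0 0 0 0.2" --pt "0 0 -0.055 0 0 0 0.2"

```text
clock: 21.87
position: [0.6462, 0.0326, 0.2099]
ee_rot: [0.993, -0.115, 0.003, -0.001]
ft_force: [0.6, -0.6, 1.7]
grip_width: 0.602
grasp_force: 0.0
```

Emit:
jog_arm --pt "0 0 0 0 0 -0.12 0.2" --pt "0 0 0 0 0 -0.24 0.2" --pt "0 0 0 0 0 -0.36 0.2" --pt "0 0 0 0 0 -0.48 0.2" --pt "0 0 0 0 0 -0.6 0.2"

```text
clock: 22.28
position: [0.6445, 0.0321, 0.2052]
ee_rot: [0.982, 0.187, -0.0, -0.0]
ft_force: [-0.7, -0.3, 0.2]
grip_width: 0.6
grasp_force: 0.0
```

Emit:
jog_arm --pt "0 0 0 0 0 -0.12 0.2" --pt "0 0 0 0 0 -0.24 0.2" --pt "0 0 0 0 0 -0.36 0.2" --pt "0 0 0 0 0 -0.48 0.2" --pt "0 0 0 0 0 -0.6 0.2"

```text
clock: 22.7
position: [0.6445, 0.032, 0.2052]
ee_rot: [0.883, 0.469, -0.0, -0.0]
ft_force: [0.7, 0.3, 0.4]
grip_width: 0.602
grasp_force: 0.0
```

Emit:
jog_arm --pt "0 0 0 0 0 -0.12 0.2" --pt "0 0 0 0 0 -0.24 0.2" --pt "0 0 0 0 0 -0.36 0.2" --pt "0 0 0 0 0 -0.48 0.2" --pt "0 0 0 0 0 -0.6 0.2"

```text
clock: 23.12
position: [0.6445, 0.032, 0.2052]
ee_rot: [0.705, 0.709, -0.0, -0.0]
ft_force: [-0.2, -0.6, 0.6]
grip_width: 0.603
grasp_force: 0.0
```

Emit:
jog_arm --pt "0 0 0 0 0 -0.12 0.2" --pt "0 0 0 0 0 -0.24 0.2" --pt "0 0 0 0 0 -0.36 0.2" --pt "0 0 0 0 0 -0.48 0.2" --pt "0 0 0 0 0 -0.6 0.2"

```text
clock: 23.53
position: [0.6445, 0.032, 0.2052]
ee_rot: [0.464, 0.886, -0.0, -0.0]
ft_force: [-0.3, -1.0, -0.3]
grip_width: 0.597
grasp_force: 0.0
```

Emit:
jog_arm --pt "0 0 0 0 0 -0.12 0.2" --pt "0 0 0 0 0 -0.24 0.2" --pt "0 0 0 0 0 -0.36 0.2" --pt "0 0 0 0 0 -0.48 0.2" --pt "0 0 0 0 0 -0.6 0.2"

```text
clock: 23.95
position: [0.6445, 0.032, 0.2052]
ee_rot: [0.182, 0.983, -0.0, -0.0]
ft_force: [-0.1, 0.7, 0.4]
grip_width: 0.6
grasp_force: 0.0
```

Emit:
jog_arm --pt "0 0 0 0 0 -0.1 0.2" --pt "0 0 0 0 0 -0.14 0.2" --pt "0 0 0 0 0 -0.14 0.2"

```text
clock: 24.2
position: [0.6445, 0.0319, 0.2051]
ee_rot: [0.115, 0.993, 0.0, -0.0]
ft_force: [0.2, 0.3, -1.2]
grip_width: 0.603
grasp_force: 0.0
```

```bash
python3 -c "
from h import *
cs()
c=optics.camera('scene');W=cloud(c)
m=(np.hypot(W[...,0]-.643,W[...,1]-.021)<.04)&(W[...,2]>.11)&(W[...,2]<.162);P=W[m];print(len(P),P.mean(0) if len(P) else 0)
cv2.imwrite('pics/re2.png',cv2.resize(c['color'][170:320,240:440,::-1],None,fx=3,fy=3))"
```

```text
r 0.0702 phi -12.4 psi 166.8 z 0.2051 axis in tool [ 0.0702 -0.0009  0.    ] ftool [-0.1  0.4  1.2] tq [-0.  0.  0.] gf 0.0 q [ 0.56  0.6  -0.98  1.43  0.5   1.38  0.9 ] 24.2
156 [0.6509214  0.03430334 0.1342096 ]
```

View pics/re2.png

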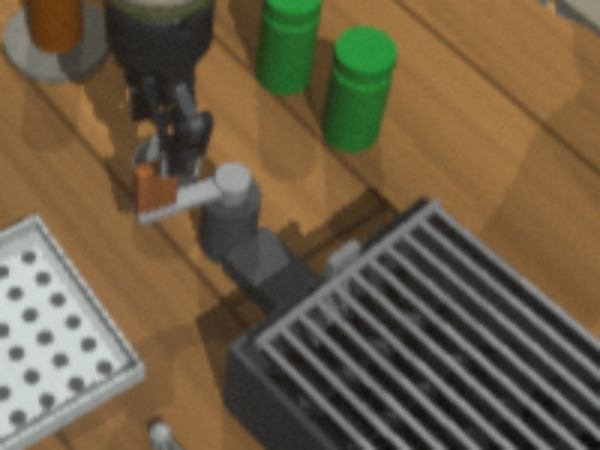

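The grip at (157,190) is under the gripper and the grate is near the rim. Now the third take.

Emit:
jog_arm --pt "0 0 0.02 0 0 0 0.2" --pt "0 0 0.045 0 0 0 0.2" --pt "0 0 0.065 0 0 0 0.2" --pt "0 0 0.065 0 0 0 0.2" --pt "0 0 0.065 0 0 0 -0.5" --grip_force 50

```text
clock: 24.67
position: [0.6442, 0.0319, 0.1399]
ee_rot: [0.116, 0.993, -0.0, -0.001]
ft_force: [0.3, 0.3, 0.8]
grip_width: 0.474
grasp_force: 0.0
```

Emit:
jog_arm --pt "0 0 0 0 0 0 -1" --pt "0 0 0 0 0 0 -1" --pt "0 0 0 0 0 0 -1" --pt "0 0 0 0 0 0 -1" --pt "0 0 0 0 0 0 -1"

```text
clock: 25.08
position: [0.6454, 0.0316, 0.1421]
ee_rot: [0.116, 0.993, -0.0, 0.001]
ft_force: [-1.4, -1.5, 6.3]
grip_width: 0.131
grasp_force: 48.5
```

Emit:
jog_arm --pt "0.0005 -0.0084 0 0 0 0.12 -1" --pt "0.002 -0.0166 0 0 0 0.24 -1" --pt "0.0045 -0.0247 0 0 0 0.36 -1" --pt "0.0079 -0.0323 0 0 0 0.48 -1" --pt "0.0122 -0.0395 0 0 0 0.6 -1"

```text
clock: 25.5
position: [0.6247, -0.0045, 0.1422]
ee_rot: [0.407, 0.913, 0.0, 0.002]
ft_force: [0.6, -1.1, 4.6]
grip_width: 0.131
grasp_force: 48.5
```

Emit:
jog_arm --pt "0.0005 -0.0084 0 0 0 0.12 -1" --pt "0.002 -0.0166 0 0 0 0.24 -1" --pt "0.0045 -0.0247 0 0 0 0.36 -1" --pt "0.0079 -0.0323 0 0 0 0.48 -1" --pt "0.0122 -0.0395 0 0 0 0.6 -1"

```text
clock: 25.92
position: [0.5874, -0.0222, 0.1421]
ee_rot: [0.659, 0.752, 0.001, 0.002]
ft_force: [2.6, -0.9, 3.6]
grip_width: 0.135
grasp_force: 48.5
```

```bash
python3 -c "
from h import *
cs()"
```

```text
r 0.0701 phi -80.7 psi 97.6 z 0.1421 axis in tool [ 0.0701 -0.0022 -0.0001] ftool [-1.2  2.5 -3.6] tq [-0.3 -0.1  0.2] gf 48.5 q [ 0.57  0.45 -0.76  1.67  0.33  1.16 -0.15] 25.9167
```

Emit:
jog_arm --pt "0.0005 -0.0084 0 0 0 0.12 -1" --pt "0.002 -0.0166 0 0 0 0.24 -1" --pt "0.0045 -0.0247 0 0 0 0.36 -1" --pt "0.0079 -0.0323 0 0 0 0.48 -1" --pt "0.0079 -0.0323 0 0 0 0.48 -1"

```text
clock: 26.33
position: [0.5537, -0.0185, 0.1421]
ee_rot: [0.819, 0.574, 0.001, 0.002]
ft_force: [3.5, -4.9, 3.8]
grip_width: 0.134
grasp_force: 49.5
```

Emit:
jog_arm --pt "0.0001 -0.0035 0 0 0 0.05 -1" --pt "0.0003 -0.0063 0 0 0 0.09 -1" --pt "0.0003 -0.0063 0 0 0 0.09 -1"

```text
clock: 26.58
position: [0.5486, -0.0164, 0.1421]
ee_rot: [0.842, 0.539, 0.001, 0.002]
ft_force: [0.9, -3.9, 6.9]
grip_width: 0.134
grasp_force: 50.1
```

```bash
python3 -c "
from h import *
cs()"
```

```text
r 0.069 phi -113.4 psi 65.2 z 0.1421 axis in tool [ 0.069  -0.0017 -0.    ] ftool [-3.2  2.4 -6.8] tq [-0.7  0.2 -0.4] gf 50.1 q [ 0.53  0.34 -0.69  1.77  0.24  1.11 -0.67] 26.5833
```

Emit:
jog_arm --pt "0.0001 -0.0028 0 0 0 0.04 -1" --pt "0.0002 -0.0042 0 0 0 0.06 -1" --pt "0.0002 -0.0042 0 0 0 0.06 -1"

```text
clock: 26.83
position: [0.5471, -0.0157, 0.1422]
ee_rot: [0.857, 0.514, 0.003, 0.003]
ft_force: [15.4, -9.0, -3.5]
grip_width: 0.134
grasp_force: 64.6
```

```bash
python3 -c "
from h import *
cs()
W=cloud(optics.camera('top'));m=(W[...,0]>.5)&(W[...,0]<.62)&(W[...,1]>.21)&(W[...,1]<.38)&(W[...,2]>.06);h=np.histogram(W[m][:,2],np.arange(.06,.17,.005));print(list(zip(h[1].round(3),h[0])))"
```

```text
r 0.069 phi -114.8 psi 61.9 z 0.1422 axis in tool [ 0.0689 -0.004   0.0001] ftool [-0.7 17.8  3.7] tq [-1.7 -2.4  1.1] gf 64.6 q [ 0.53  0.33 -0.68  1.78  0.23  1.1  -0.72] 26.8333
[(np.float64(0.06), np.int64(0)), (np.float64(0.065), np.int64(0)), (np.float64(0.07), np.int64(0)), (np.float64(0.075), np.int64(0)), (np.float64(0.08), np.int64(0)), (np.float64(0.085), np.int64(0)), (np.float64(0.09), np.int64(0)), (np.float64(0.095), np.int64(0)), (np.float64(0.1), np.int64(0)), (np.float64(0.105), np.int64(0)), (np.float64(0.11), np.int64(0)), (np.float64(0.115), np.int64(0)), (np.float64(0.12), np.int64(0)), (np.float64(0.125), np.int64(0)), (np.float64(0.13), np.int64(49)), (np.float64(0.135), np.int64(1355)), (np.float64(0.14), np.int64(346)), (np.float64(0.145), np.int64(0)), (np.float64(0.15), np.int64(0)), (np.float64(0.155), np.int64(0)), (np.float64(0.16), np.int64(0)), (np.float64(0.165), np.int64(0))]
```

The force rose to 18 N at the stop and the grate measures about 0.139 m, which is fully up. Let go and rise.

Emit:
jog_arm --pt "-0.0001 0.003 0 0 0 -0.04 -1" --pt "-0.0001 0.003 0 0 0 -0.04 0.2" --pt "-0.0001 0.003 0 0 0 -0.04 0.2" --pt "-0.0001 0.003 0 0 0 -0.04 0.2" --pt "-0.0001 0.003 0 0 0 -0.04 0.2"

```text
clock: 27.3
position: [0.5462, -0.0147, 0.1403]
ee_rot: [0.847, 0.531, 0.0, -0.0]
ft_force: [1.7, 0.2, 0.6]
grip_width: 0.599
grasp_force: 0.0
```

Emit:
jog_arm --pt "0 0 -0.02 0 0 0 0.2" --pt "0 0 -0.05 0 0 0 0.2" --pt "0 0 -0.08 0 0 0 0.2" --pt "0 0 -0.11 0 0 0 0.2" --pt "0 0 -0.11 0 0 0 0.2"

```text
clock: 27.72
position: [0.5484, -0.0143, 0.2562]
ee_rot: [0.847, 0.531, 0.003, 0.002]
ft_force: [1.6, 0.2, 1.5]
grip_width: 0.599
grasp_force: 0.0
```

Emit:
jog_arm --pt "0 0 0 0 0 0 0.2" --pt "0 0 0 0 0 0 0.2" --pt "0 0 0 0 0 0 0.2"

```text
clock: 27.97
position: [0.5456, -0.0151, 0.249]
ee_rot: [0.847, 0.531, -0.001, -0.001]
ft_force: [0.5, 0.9, 0.6]
grip_width: 0.597
grasp_force: 0.0
```

```bash
python3 -c "
from h import *
cs()
c=optics.camera('top');W=cloud(c);m=(W[...,0]>.5)&(W[...,0]<.62)&(W[...,1]>.21)&(W[...,1]<.38)&(W[...,2]>.06);print('grate',np.median(W[m][:,2]))
c=optics.camera('scene');cv2.imwrite('pics/end.png',c['color'][:,:,::-1])"
```

```text
r 0.0691 phi -116.0 psi 64.2 z 0.249 axis in tool [ 0.0691  0.0003 -0.0001] ftool [ 1.   0.  -0.6] tq [ 0. -0. -0.] gf 0.0 q [ 0.56  0.23 -0.71  1.65  0.16  1.32 -0.62] 27.9667
grate 0.13847893046078222
```

View pics/end.png

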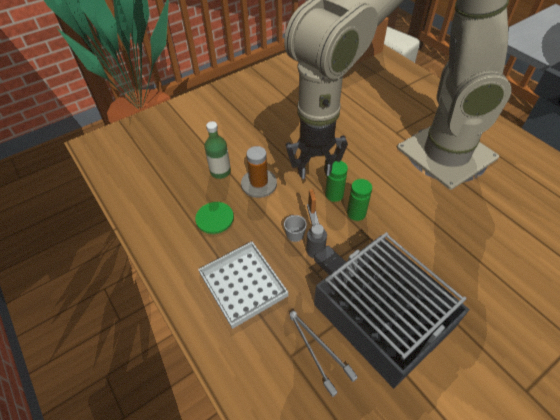

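The jar is upright on the coaster at (258,170), the grate is up, the grip at (311,203) is free, and the other objects have not moved.

```bash
python3 -c "
from h import *
print(workorder.hand_in())"
```

```text
the job is handed in; nothing more can be done
None
```

The jar stands upright on the stone coaster, the grate is fully up at its stop (measured about 138.5 mm, 139 expected), the grip is released, and the job is handed in at about 28 s; no verdict was returned.

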